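# Line up the clay owls by height

## Robot

A 6-joint arm with a two-finger parallel gripper is mounted at the origin on the work surface. World frame = base frame: x ahead of the robot, y to its left, z up, the work surface at z = 0. Lengths are in mm, angles in rad, forces in N, time in s.
With the tool pointing down it reaches from about 400 to 925 mm from the base axis. Payload 12.5 kg.
Tool frame: the origin (TCP) lies at the very end of the fingers, on their centre line; the grasp point (between the pads) lies 19 mm behind it; z points along the fingers, y is the direction in which the jaws open and shut (so a half turn about z gives the same grasp; the last joint's range is limited). The gripper opens to 95 mm and grips with 3 to 60 N. Pads are 20 mm wide; open, the fingers measure 119 mm over their backs; the gripper's body (75 mm by 180 mm) begins 59 mm behind the grasp point.
Start: joints at [-1.276, 0.491, 1.559, -0, 1.092, -0.106], TCP at [243.871, -575.477, 214.661] pointing down, gripper open.
Joint ranges: [-3.1, 3.1], [-0.84, 2.19], [0.05, 2.79], [-1.13, 4.28], [0.06, 2.93], [-2.69, 2.69]. Speed limits (rad/s): [2.22, 2.22, 2.79, 3.14, 3.14, 3.14].

## Interface

Orientations are given as [roll, pitch, yaw] about the fixed x, y, z axes, in that order (R = Rz(yaw) Ry(pitch) Rx(roll)).
In Python, from cell import env gives the robot as it stands. The module is installed in compiled form; this text tells all that it offers.
- The arm moves only by the tool arm_command, never from a script. Its argument "deltas" is a list that holds one entry, the list of rows, each a list of 5 numbers: the closure, from 0 (fully open) to 1 (shut), then the shift along the world's x, y, z as a fraction of full scale, then the turn about the world's z as a fraction of full scale. In form: [[[grip, dx, dy, dz, twist], ...]]. A call has 1 to 12 rows; each row shifts and turns the pose as measured when the row begins; what a row does not reach is not made up. Full scale, the value 1, is 100 mm for a shift and pi/4 rad for a turn. A row lasts 1/12 s, in which the tool goes at most 41.7 mm and 7.16 degrees, less where a joint would pass 70% of its speed; a pose out of reach is approached as far as the arm can. A call with a number of a shift or a turn outside -1 to 1 is refused whole. A call with a gripper value outside its range is refused whole. The fingers move at their own pace and stop on an object; the grip force is fixed at half the most. Time passes only in rows, so rows that do not move let the fingers close. It gives the time, the measured TCP pose, the force and the opening at its end, in the units of the state.
- env.state(): the state, without advancing time (a new reading comes with each control period).
- env.read_camera(name): name is "scene" or "top" or "wrist"; returns a dict with "frame" (420x560x3 uint8, red, green, blue), "fx", "fy", "cx", "cy" (pixels), "R" (3x3) and "t" (3): a world point X has camera coordinates R X + t; the wrist camera has in their place "tool_from_camera" (4x4, takes a point from camera to tool coordinates, whose origin is the TCP and whose axes are the flange's). Camera axes: x right, y down, z forward; pixel columns grow to the right and rows downward; lengths in mm; the calibration is good to about 2 mm. A picture is of the moment at which its call begins: read the wrist's pose just before it. There is no depth.
- env.job_done(): hands the job in, once; it reports no verdict.
The state is a dict: "t": time; "joints": joint angles; "qvel": joint speeds; "tau": joint torques, N m; "eef_pos": TCP position; "tcp_rot": TCP orientation; "ft_force": force on the tool from outside, world axes, zero at the start; "moment": the same for the moment, N m; "opening": opening from 0.0 (shut) to 1.0 (fully open).
Only numpy, scipy, OpenCV 4.12 (cv2) and the standard library are available. Lean on these libraries where they do the work, as an engineer would, in place of code of your own. Each camera call takes 0.05 s, during which the arm holds its last target.

## Task

Line the four clay owls up by height on the display board: the shortest on the round mark next to the red flower, then each taller one on the next mark, the tallest on the mark farthest from the red flower. Stand each one upright and centred on its mark and let go. Do not topple any owl, and leave the lidded jar that stands among them where it is.

Things in the scene. Friction and masses are not known exactly. Their poses are not given: they have to be found in the camera images.
- owl_olive: Loose fired-clay owl figure, olive-buff clay, the shortest: 66 mm tall to the ear tips, standing on a square plinth 42 x 42 x 12 mm that is part of it. Its body is round, 30 mm across with straight upright sides from 20 to 51 mm above its underside (grip there, any direction), domed above. Starts upright on the table. Origin: centre of the plinth's underside; z up, the owl looks along its own -x (its facing does not matter).
- owl_terracotta: Loose fired-clay owl figure, red-brown terracotta, the second shortest: 88 mm tall to the ear tips, standing on a square plinth 46 x 46 x 12 mm that is part of it. Its body is round, 34 mm across with straight upright sides from 26 to 69 mm above its underside (grip there, any direction), domed above. Starts upright on the table. Origin: centre of the plinth's underside; z up, the owl looks along its own -x (its facing does not matter).
- owl_grey: Loose fired-clay owl figure, dark grey clay, the second tallest: 110 mm tall to the ear tips, standing on a square plinth 52 x 52 x 12 mm that is part of it. Its body is round, 39 mm across with straight upright sides from 33 to 86 mm above its underside (grip there, any direction), domed above. Starts upright on the table. Origin: centre of the plinth's underside; z up, the owl looks along its own -x (its facing does not matter).
- owl_white: Loose fired-clay owl figure, off-white, the tallest: 132 mm tall to the ear tips, standing on a square plinth 58 x 58 x 12 mm that is part of it. Its body is round, 44 mm across with straight upright sides from 40 to 103 mm above its underside (grip there, any direction), domed above. Starts upright on the table. Origin: centre of the plinth's underside; z up, the owl looks along its own -x (its facing does not matter).
- mark_a: Flat round white mark, 66 mm across with a thin black rim, first from the left as the robot sees the row (left is +y). Four such marks lie 100 mm apart in a straight row on a fixed brown wooden display board, 100 x 500 x 18 mm. Origin: centre of the mark, on the board's top face (18 mm above the table, where an owl's underside comes to rest); z up, its y axis runs along the row towards mark_a, its x axis across the row, away from the robot.
- mark_b: Flat round white mark, 66 mm across with a thin black rim, second from the left as the robot sees the row (left is +y). Four such marks lie 100 mm apart in a straight row on a fixed brown wooden display board, 100 x 500 x 18 mm. Origin: centre of the mark, on the board's top face (18 mm above the table, where an owl's underside comes to rest); z up, its y axis runs along the row towards mark_a, its x axis across the row, away from the robot.
- mark_c: Flat round white mark, 66 mm across with a thin black rim, third from the left as the robot sees the row (left is +y). Four such marks lie 100 mm apart in a straight row on a fixed brown wooden display board, 100 x 500 x 18 mm. Origin: centre of the mark, on the board's top face (18 mm above the table, where an owl's underside comes to rest); z up, its y axis runs along the row towards mark_a, its x axis across the row, away from the robot.
- mark_d: Flat round white mark, 66 mm across with a thin black rim, fourth from the left (the right-most) as the robot sees the row (left is +y). Four such marks lie 100 mm apart in a straight row on a fixed brown wooden display board, 100 x 500 x 18 mm. Origin: centre of the mark, on the board's top face (18 mm above the table, where an owl's underside comes to rest); z up, its y axis runs along the row towards mark_a, its x axis across the row, away from the robot.
- flower_red: Red wooden flower with a yellow centre, 44 mm across and 9 mm high, fixed on the board at one end of the row, 65 mm beyond the centre of the end mark (beyond mark_a or beyond mark_d, it varies). A like flower in blue is fixed at the other end. Origin: its centre, on the board's top face.
- jar: Loose closed amber glass jar with a blue lid, 48 mm across and 70 mm tall, upright on the table among the owls. Not to be moved. Origin: centre of its underside, z up.

How it is judged (in metres and radians):
At the end, for the whole second after the job is handed in: Each owl stands on its mark, in order of height starting at the red flower's end: its centre within 14 mm of the mark's centre, its underside within 6 mm of the board's top, tilted less than 0.1 rad, at rest (under 0.02 m/s); the jar is within 30 mm of its starting place (((horizontal distance between flower_red and mark_a below 0.1 m and horizontal distance between owl_olive and mark_a below 0.014 m and z of owl_olive in the frame of mark_a between -0.006 and 0.006 m and horizontal distance between owl_terracotta and mark_b below 0.014 m and z of owl_terracotta in the frame of mark_b between -0.006 and 0.006 m and horizontal distance between owl_grey and mark_c below 0.014 m and z of owl_grey in the frame of mark_c between -0.006 and 0.006 m and horizontal distance between owl_white and mark_d below 0.014 m and z of owl_white in the frame of mark_d between -0.006 and 0.006 m) or (horizontal distance between flower_red and mark_d below 0.1 m and horizontal distance between owl_olive and mark_d below 0.014 m and z of owl_olive in the frame of mark_d between -0.006 and 0.006 m and horizontal distance between owl_terracotta and mark_c below 0.014 m and z of owl_terracotta in the frame of mark_c between -0.006 and 0.006 m and horizontal distance between owl_grey and mark_b below 0.014 m and z of owl_grey in the frame of mark_b between -0.006 and 0.006 m and horizontal distance between owl_white and mark_a below 0.014 m and z of owl_white in the frame of mark_a between -0.006 and 0.006 m)) and angle between each of owl_olive, owl_terracotta, owl_grey, owl_white's own z axis and vertical below 0.1 rad and linear speed of each of owl_olive, owl_terracotta, owl_grey, owl_white below 0.02 m/s and distance of jar from where it was at the start of the episode below 0.03 m); the robot touches nothing.
It fails at once if an owl is toppled (tilted more than 0.8 rad) (angle between any of owl_olive, owl_terracotta, owl_grey, owl_white's own z axis and vertical above 0.8 rad).
It fails at once if the jar is moved more than 30 mm or tipped over (tilted more than 0.6 rad) (distance of jar from where it was at the start of the episode above 0.03 m or angle between jar's own z axis and vertical above 0.6 rad).
It also fails if it takes over 102 s, if anything falls off the work surface, if the arm or the gripper's body presses on something with over 40 N, if the wrist force passes 120 N, or if a joint passes its speed limit or range.

## Working session

There is one attempt and no reset: what is moved stays moved. The work goes in short steps, Python scripts to look and compute and a tool call to move; the robot and the scene stay as the last step left them, time stands still between calls to the robot, and variables do not carry over. Pictures are saved under pics/ and viewed, and the job is handed in when it is done.

Besides the shell and the picture viewer there is one more tool, called as name([rows], argument=value, ...), one row to a line, values as JSON. arm_command: Moves the arm, as the interface text tells. Its arguments: {"type":"object","properties":{"deltas":{"type":"array","items":{"type":"array","items":{"type":"array","items":{"type":"number","minimum":-1,"maximum":1}}}}},"required":["deltas"]}

```bash
mkdir -p pics; python3 - <<'E'
from cell import env
import cv2,pickle
s=env.state();print(s)
d={}
for n in("scene","top"):
    c=env.read_camera(n);d[n]=c
    cv2.imwrite(f"pics/{n}0.png",c["frame"][:,:,::-1]);print(n,c["fx"],c["cx"],c["cy"],c["R"],c["t"])
pickle.dump(d,open("c0.pkl","wb"))
E
```

```text
{'t': 0.0, 'joints': array([-1.27561309e+00,  4.91558948e-01,  1.55947204e+00,  1.93183235e-06,
        1.09171133e+00, -1.05600295e-01]), 'qvel': array([ 0.00142459,  0.00010809,  0.00039616,  0.00253127, -0.00013252,
        0.00016808]), 'tau': array([-2.31212704e-03, -6.12643147e+01, -2.58183485e+01,  6.92591001e-02,
        4.82590136e-02, -1.07377684e-04]), 'eef_pos': array([ 243.78306091, -575.21475232,  214.05435573]), 'tcp_rot': array([-3.14044957e+00, -1.22883456e-04,  4.00782574e-01]), 'ft_force': array([ 0.0466324 ,  0.46523449, -0.29360807]), 'moment': array([ 0.01857077, -0.03715213,  0.00087343]), 'opening': 0.9995102638051586}
scene 471.2152768248911 281.2767433491331 206.3440938345309 [[ 0.49442374  0.86919615  0.00657478]
 [ 0.65374285 -0.36686141 -0.66184061]
 [-0.57285728  0.33152793 -0.74961575]] [-272.89179445 -308.9565259  1270.79291771]
top 393.77173466421914 281.6342622896845 211.3803770097861 [[-0.00433561 -0.99897271 -0.04510794]
 [-0.98732158  0.01143389 -0.15832043]
 [ 0.15867355  0.04384963 -0.98635689]] [ 20.33892207 543.14694854 610.5809693 ]
```

View pics/scene0.png

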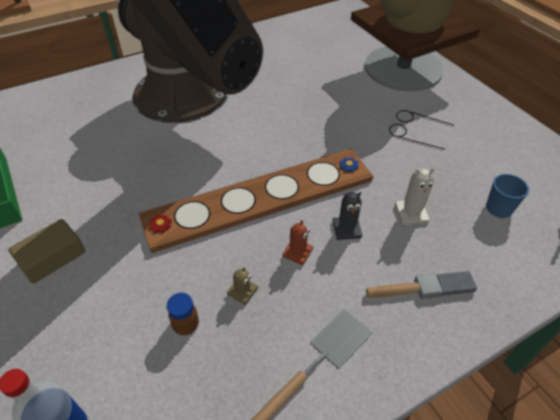

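View pics/top0.png

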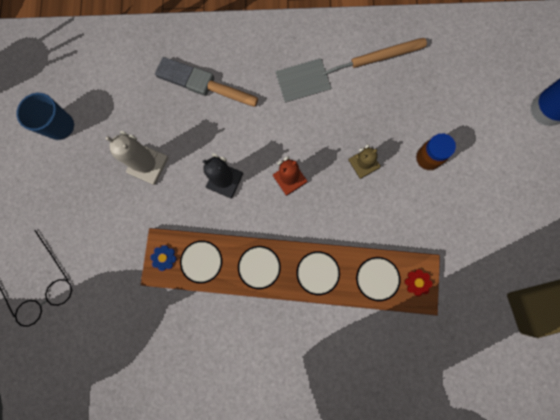

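The top view shows the board with the marks at (201,262), (259,268), (318,273) and (378,279). The red flower is at (419,283), the −y end, so the olive owl goes on mark_d. The owls are in a row at about y≈165, and the jar is at (436,150). I'll zoom in for plinth corners.

```bash
python3 - <<'E'
import cv2,pickle
d=pickle.load(open("c0.pkl","rb"))
t=d["top"]["frame"][:,:,::-1][120:220,95:475]
s=d["scene"]["frame"][:,:,::-1][155:345,155:445]
cv2.imwrite("pics/t1.png",cv2.resize(t,(760*1,200),interpolation=cv2.INTER_CUBIC))
a=cv2.resize(t[:,0:190],(760,400),interpolation=cv2.INTER_CUBIC);b=cv2.resize(t[:,190:],(760,400),interpolation=cv2.INTER_CUBIC)
cv2.imwrite("pics/ta.png",a);cv2.imwrite("pics/tb.png",b)
f=d["scene"]["frame"][:,:,::-1]
cv2.imwrite("pics/sa.png",cv2.resize(f[155:255,270:440],(680*1,400),interpolation=cv2.INTER_CUBIC))
cv2.imwrite("pics/sb.png",cv2.resize(f[210:340,155:325],(680,520),interpolation=cv2.INTER_CUBIC))
E
```

```text
(no output)
```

View pics/ta.png

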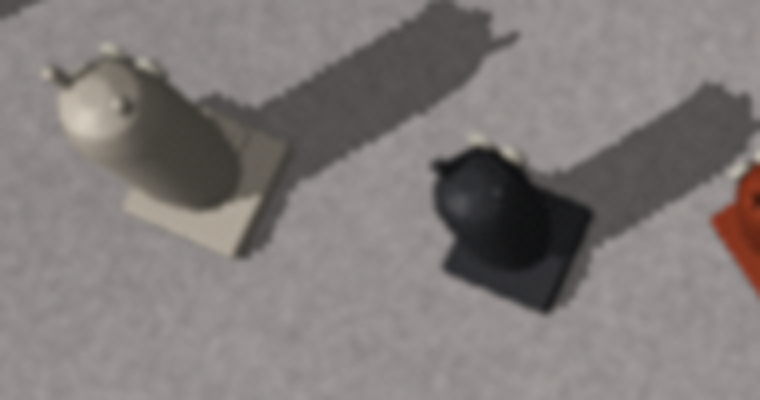

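View pics/tb.png

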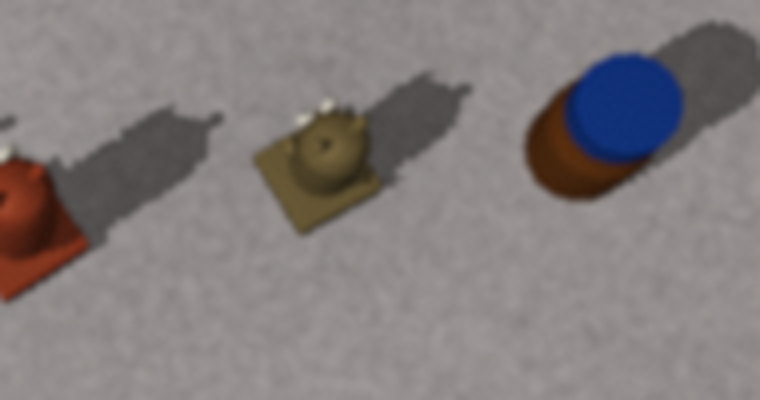

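View pics/sa.png

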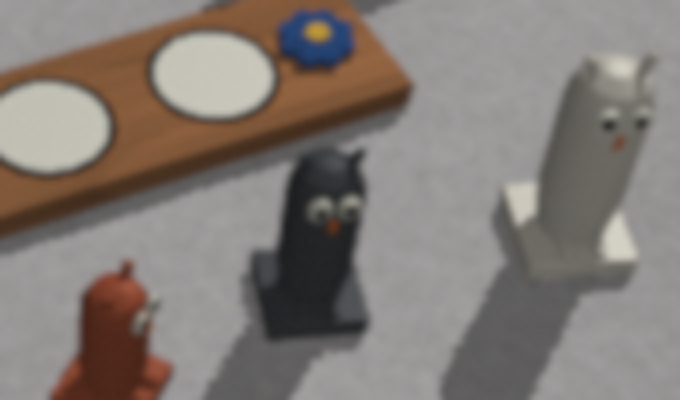

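View pics/sb.png

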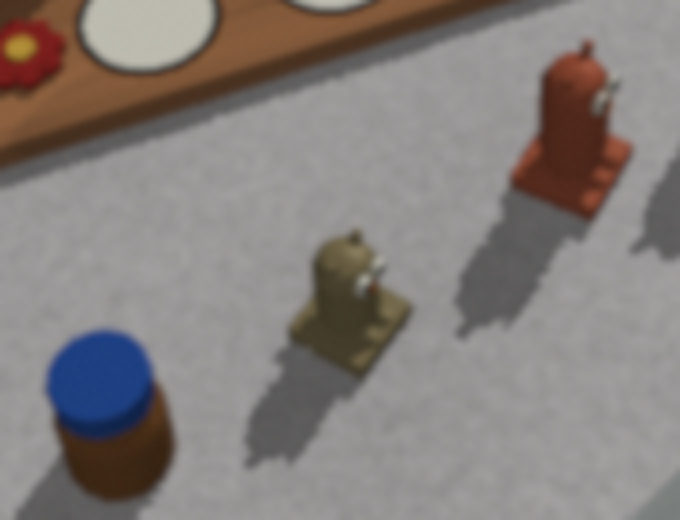

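```bash
cat > h.py <<'E'
import numpy as np,cv2,pickle
from scipy.optimize import least_squares
def proj(c,X):
    P=np.atleast_2d(X)@c["R"].T+c["t"]
    return np.c_[c["fx"]*P[:,0]/P[:,2]+c["cx"],c["fy"]*P[:,1]/P[:,2]+c["cy"]]
def tri(cs,us):
    f=lambda X:np.concatenate([(proj(c,X)[0]-u) for c,u in zip(cs,us)])
    r=least_squares(f,[600,0,20]);return r.x,np.abs(r.fun).max()
E
python3 - <<'E'
from h import *
d=pickle.load(open("c0.pkl","rb"));T,S=d["top"],d["scene"]
for c in(T,S):print("cam",-c["R"].T@c["t"])
def marks(c):
    f=c["frame"].astype(int);hsv=cv2.cvtColor(c["frame"],cv2.COLOR_RGB2HSV)
    m=((f.min(2)>150)).astype(np.uint8)
    n,l,st,ce=cv2.connectedComponentsWithStats(m)
    out=[]
    for i in range(1,n):
        x,y,w,h,a=st[i]
        if 500<a<2500 and a/(w*h)>.7: out.append(ce[i])
    return np.array(sorted(out,key=lambda q:q[0]))
mt=marks(T);ms=marks(S)[::-1];print(mt,ms)
M=[]
if len(mt)==4==len(ms):
    for a,b in zip(mt,ms):
        X,r=tri((T,S),(a,b));M.append(X);print("mark",X.round(1),round(r,2))
    # z=18 fit
    M=[least_squares(lambda q:np.concatenate([proj(T,[*q,18])[0]-a,proj(S,[*q,18])[0]-b]),[500,0]) for a,b in zip(mt,ms)]
    print([ (m.x.round(1),abs(m.fun).max().round(2)) for m in M])
cl={'white':(58,[('t',0,125,208),('t',0,290,148),('t',0,240,252),('s',0,503,183),('s',0,527,264),('s',0,637,250)]),
'grey':(52,[('t',0,445,268),('t',0,592,212),('t',0,548,308),('s',0,252,258),('s',0,270,322),('s',0,366,316)]),
'terr':(46,[('t',0,712,217),('t',1,7,297),('t',1,88,243),('s',1,514,173),('s',1,590,206),('s',1,631,150)]),
'olive':(42,[('t',1,253,158),('t',1,303,231),('t',1,380,184),('s',1,291,328),('s',1,360,364),('s',1,411,309)])}
og={('t',0):(95,120),('t',1):(285,120),('s',0):(270,155),('s',1):(155,210)}
for n,(w,k) in cl.items():
    P=[(T if a=='t' else S,np.array([(u+.5)/4-.5+og[a,b][0],(v+.5)/4-.5+og[a,b][1]])) for a,b,u,v in k]
    h=w/2
    def res(q,full=False):
        c,s=np.cos(q[3]),np.sin(q[3])
        C=np.array([[q[0]+c*i*h-s*j*h,q[1]+s*i*h+c*j*h,q[2]] for i in(-1,1) for j in(-1,1)])
        o=[]
        for cm,u in P:
            e=proj(cm,C)-u;o.append(e[np.argmin((e**2).sum(1))])
        return np.concatenate(o)
    best=min((least_squares(res,[x,y,12,a]) for x in (650,700) for y in np.arange(-250,300,40) for a in(0,.4,.8,1.2)),key=lambda r:r.cost)
    print(n,best.x.round(2),"maxres",abs(best.fun).max().round(2),"yawdeg",np.degrees(best.x[3])%90)
def jl(c):
    f=c["frame"].astype(int);m=((f[:,:,2]>90)&(f[:,:,0]<50)&(f[:,:,1]<80)).astype(np.uint8)
    n,l,st,ce=cv2.connectedComponentsWithStats(m);return [(st[i],ce[i].round(1)) for i in range(1,n) if st[i][4]>150]
print(jl(T),jl(S))
E
```

```text
cam [439.46583819 -12.66600519 689.159451  ]
cam [1064.88527015 -297.45106967  749.9206149 ]
[[200.71269694 261.43280816]
 [258.79510426 267.02901179]
 [317.76584507 272.74471831]
 [377.8832618  278.56137339]] [[237.69754253 199.88657845]
 [191.62521891 214.30647986]]
white [ 6.3928e+02  2.6195e+02  1.1240e+01 -4.1000e-01] maxres 1.71 yawdeg 66.76045973587853
grey [608.55 120.34   8.56   1.17] maxres 2.18 yawdeg 67.03091354494153
terr [6.107e+02 2.830e+00 8.650e+00 5.600e-01] maxres 1.63 yawdeg 32.09134932768182
olive [ 6.3578e+02 -1.2924e+02  6.9300e+00  5.1000e-01] maxres 1.79 yawdeg 29.125318832771242
[(array([428, 134,  28,  25, 559], dtype=int32), array([441.3, 146.2])), (array([151, 246,  24,  24, 280], dtype=int32), array([162.1, 257.7]))] [(array([168, 294,  25,  22, 426], dtype=int32), array([179.4, 304.5]))]
```

```bash
python3 - <<'E'
from h import *
d=pickle.load(open("c0.pkl","rb"));T,S=d["top"],d["scene"]
def marks(c,th,lo):
    f=c["frame"].astype(int)
    n,l,st,ce=cv2.connectedComponentsWithStats((f.min(2)>th).astype(np.uint8))
    return np.array(sorted([ce[i] for i in range(1,n) if lo<st[i][4]<2500 and st[i][4]/(st[i][2]*st[i][3])>.7 and st[i][3]<50],key=lambda q:q[0]))
mt=marks(T,150,500);ms=marks(S,165,250)[::-1];print(ms)
if len(ms)==4:
    for a,b in zip(mt,ms):
        X,r=tri((T,S),(a,b))
        m=least_squares(lambda q:np.concatenate([proj(T,[*q,18])[0]-a,proj(S,[*q,18])[0]-b]),[500,0])
        print(X.round(1),round(r,2),m.x.round(1),abs(m.fun).max().round(2))
print("jar lid",tri((T,S),([441.3,146.2],[179.4,304.5])))
def fl(c,box):
    x0,x1,y0,y1=box;f=c["frame"].astype(int)[y0:y1,x0:x1];m=(f[:,:,0]>100)&(f[:,:,1]<50)&(f[:,:,2]<60)
    ys,xs=np.nonzero(m);return np.array([xs.mean()+x0,ys.mean()+y0])
print("red",tri((T,S),(fl(T,(400,440,265,300)),fl(S,(145,178,208,240)))))
E
```

```text
[[322.74704492 173.14184397]
 [281.51116071 186.30803571]
 [237.88405797 199.94824017]
 [191.59961686 214.43295019]]
[462.5 156.8  14.6] 0.02 [463.1 155.8] 0.79
[452.5  56.8  14.2] 0.08 [453.3  56.1] 0.9
[442.4 -43.2  14.5] 0.09 [443.2 -43.4] 0.86
[ 432.3 -143.3   14.6] 0.0 [ 433.1 -143.1] 0.85
jar lid (array([ 644.5853248 , -245.36202192,   62.46701114]), np.float64(0.09224812497458856))
red (array([ 426.63653167, -207.33985402,   18.14994769]), np.float64(0.37209164243563464))
```

arm_command([
  [[0, 0.26, 0.3, 0, 0.15], [0, 0.26, 0.3, 0, 0.15], [0, 0.26, 0.3, 0, 0.15], [0, 0.26, 0.3, 0, 0.15], [0, 0.26, 0.3, 0, 0.15], [0, 0.26, 0.3, 0, 0.15], [0, 0.26, 0.3, 0, 0.15], [0, 0.26, 0.3, 0, 0.15], [0, 0.26, 0.3, 0, 0.15], [0, 0.26, 0.3, 0, 0.15], [0, 0.26, 0.3, 0, 0], [0, 0, 0, 0, 0]],
])

```text
t: 1.1
eef_pos: [536.4, -228.8, 210.1]
tcp_rot: [-3.137, -0.002, 1.632]
ft_force: [-0.6, -0.6, -0.4]
opening: 1.003
```

arm_command([
  [[0, 0.25, 0.25, 0, -0.13], [0, 0.25, 0.25, 0, 0], [0, 0.25, 0.25, 0, 0], [0, 0.24, 0.24, 0, 0], [0, 0, 0, 0, 0], [0, 0, 0, 0, 0]],
])

```text
t: 1.6
eef_pos: [639.5, -122.4, 207.8]
tcp_rot: [-3.133, -0.003, 1.53]
ft_force: [0.2, 0.1, -1.3]
opening: 1.002
```

```bash
cat > w.py <<'E'
from cell import env
from h import *
from scipy.spatial.transform import Rotation as Ro
import sys
def wcam():
    s=env.state();c=env.read_camera("wrist")
    A=np.eye(4);A[:3,:3]=Ro.from_euler("xyz",s["tcp_rot"]).as_matrix();A[:3,3]=s["eef_pos"]
    W=A@np.array(c["tool_from_camera"]);B=np.linalg.inv(W)
    c["R"]=B[:3,:3];c["t"]=B[:3,3];return s,c
if __name__=="__main__":
    s,c=wcam();n=sys.argv[1];print(s["eef_pos"],s["tcp_rot"],"cam",np.linalg.inv(np.r_[np.c_[c["R"],c["t"]],[[0,0,0,1]]])[:3,3])
    pickle.dump(c,open(n+".pkl","wb"))
    cv2.imwrite(f"pics/{n}.png",c["frame"][:,:,::-1])
    M={'d':(433,-143,18),'c':(443,-43,18),'b':(453,56,18),'a':(463,156,18),'jar':(645,-245,0),'olive':(636,-129,12),'terr':(611,3,12),'grey':(608.5,120,12),'white':(639,262,12)}
    for k,v in M.items():
        p=proj(c,v)[0]
        if 0<p[0]<560 and 0<p[1]<420: print(k,p.round(0))
E
python3 w.py w1
```

```text
[ 639.47127096 -122.44667738  207.82483908] [-3.13304761e+00 -2.96368958e-03  1.52998623e+00] cam [643.95739947 -44.61524112 377.21358178]
d [ 74. 215.]
c [ 64. 111.]
jar [290. 292.]
olive [277. 193.]
terr [243.  50.]
```

View pics/w1.png

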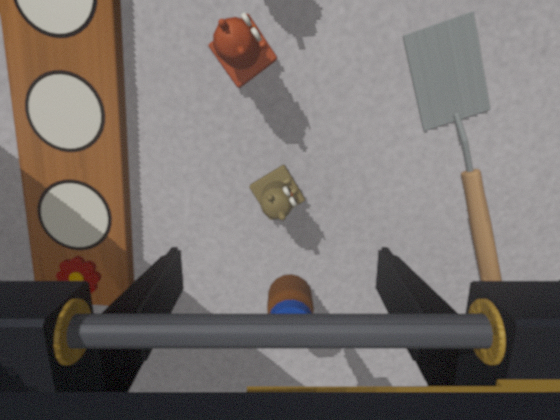

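The wrist view agrees with my triangulation: the marks sit at (75,215) and (65,111) as predicted. The olive plinth centre is about (276,195), against a predicted (277,193). Descending on olive.

arm_command([
  [[0, -0.035, -0.076, -0.2, 0], [0, 0, 0, -0.3, 0], [0, 0, 0, -0.3, 0], [0, 0, 0, -0.3, 0], [0, 0, 0, -0.2, 0], [0, 0, 0, 0, 0], [0, 0, 0, 0, 0]],
])

```text
t: 2.23
eef_pos: [631.1, -137.2, 75.2]
tcp_rot: [-3.135, -0.002, 1.522]
ft_force: [-0.0, 0.0, 0.8]
opening: 0.995
```

arm_command([
  [[0, 0.045, 0.065, 0, 0], [0, 0, 0, 0, 0], [0, 0, 0, 0, 0]],
])

```text
t: 2.48
eef_pos: [636.5, -131.9, 78.7]
tcp_rot: [-3.139, -0.001, 1.52]
ft_force: [-0.2, -0.1, 1.0]
opening: 0.997
```

arm_command([
  [[0, 0, 0.01, -0.2, 0], [0, 0, 0, -0.15, 0], [0, 0, 0, -0.1, 0], [0, 0, 0, -0.05, 0], [0, 0, 0, 0, 0], [0, 0, 0, 0, 0]],
])

```text
t: 2.98
eef_pos: [640.1, -131.2, 34.2]
tcp_rot: [3.133, 0.002, 1.521]
ft_force: [0.0, -1.0, -0.1]
opening: 1.0
```

arm_command([
  [[0, -0.04, 0.01, -0.09, 0], [0, 0, 0, 0, 0], [0, 0, 0, 0, 0]],
])

```text
t: 3.23
eef_pos: [636.5, -130.3, 26.1]
tcp_rot: [3.131, 0.003, 1.522]
ft_force: [0.7, -0.1, 0.1]
opening: 0.997
```

arm_command([
  [[0.5, 0, 0, -0.01, 0], [0.6, 0, 0, 0, 0], [0.7, 0, 0, 0, 0], [1, 0, 0, 0, 0], [1, 0, 0, 0, 0], [1, 0, 0, 0, 0], [1, 0, 0, 0, 0], [1, 0, 0, 0, 0]],
])

```text
t: 3.9
eef_pos: [636.9, -130.6, 26.0]
tcp_rot: [3.129, 0.003, 1.521]
ft_force: [-0.3, -0.1, 0.5]
opening: 0.493
```

```bash
python3 w.py w2
```

```text
[ 636.88389188 -130.55176913   26.04390141] [3.12947345e+00 2.92490493e-03 1.52148064e+00] cam [638.57015259 -51.58907366 194.9651589 ]
jar [300. 416.]
olive [277. 256.]
```

View pics/w2.png

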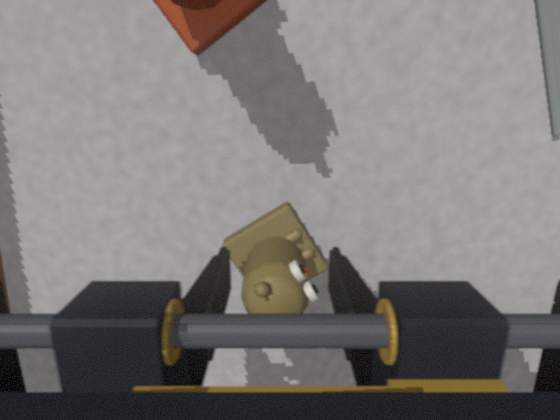

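The fingers are straddling olive symmetrically and still closing (47 mm open). I'll let them finish.

arm_command([
  [[1, 0, 0, 0, 0], [1, 0, 0, 0, 0], [1, 0, 0, 0, 0], [1, 0, 0, 0, 0], [1, 0, 0, 0, 0], [1, 0, 0, 0, 0]],
])

```text
t: 4.45
eef_pos: [636.8, -130.5, 26.0]
tcp_rot: [3.13, 0.003, 1.521]
ft_force: [-0.6, -0.1, 0.4]
opening: 0.308
```

arm_command([
  [[1, 0, 0, 0.06, 0], [1, 0, 0, 0.12, 0], [1, 0, 0, 0.15, 0], [1, 0, 0, 0.15, 0], [1, 0, 0, 0.1, 0], [1, 0, 0, 0, 0], [1, 0, 0, 0, 0]],
])

```text
t: 5.03
eef_pos: [636.5, -130.4, 90.0]
tcp_rot: [3.129, 0.003, 1.521]
ft_force: [0.6, -0.6, 0.1]
opening: 0.306
```

```bash
python3 w.py w3
```

```text
[ 636.51288379 -130.40746852   89.99934649] [3.12942599e+00 2.92052738e-03 1.52147087e+00] cam [638.19176244 -51.4451171  258.92086242]
jar [295. 352.]
olive [277. 219.]
terr [223.   7.]
```

View pics/w3.png

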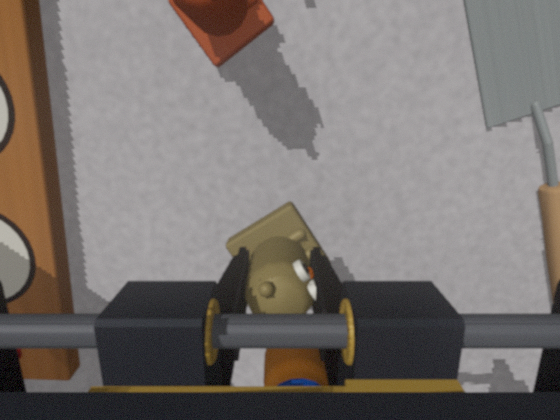

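Olive is held and lifted (it's the same size in view, with the ground moved back). Carrying it to mark_d.

arm_command([
  [[1, -0.12, -0.01, 0, 0], [1, -0.22, -0.015, 0, 0], [1, -0.27, -0.015, 0, 0], [1, -0.27, -0.02, 0, 0], [1, -0.27, -0.02, 0, 0], [1, -0.27, -0.02, 0, 0], [1, -0.22, -0.015, 0, 0], [1, -0.15, 0, 0, 0], [1, -0.1, 0, 0, 0], [1, 0, 0, 0, 0], [1, 0, 0, 0, 0]],
])

```text
t: 6.0
eef_pos: [436.1, -139.8, 83.9]
tcp_rot: [3.138, -0.001, 1.522]
ft_force: [1.3, -0.1, -0.7]
opening: 0.31
```

arm_command([
  [[1, -0.025, -0.025, -0.05, 0], [1, 0, 0, -0.12, 0], [1, 0, 0, -0.08, 0], [1, 0, 0, 0, 0], [1, 0, 0, 0, 0], [1, 0, 0, 0, 0]],
])

```text
t: 6.5
eef_pos: [436.4, -143.2, 56.0]
tcp_rot: [3.137, -0.0, 1.523]
ft_force: [0.2, -0.3, -0.2]
opening: 0.307
```

arm_command([
  [[1, -0.033, 0, -0.05, 0], [1, 0, 0, -0.04, 0], [1, 0, 0, 0, 0], [1, 0, 0, 0, 0], [1, 0, 0, 0, 0]],
])

```text
t: 6.92
eef_pos: [433.3, -143.3, 46.7]
tcp_rot: [3.136, 0.0, 1.524]
ft_force: [0.1, -0.3, -1.0]
opening: 0.309
```

```bash
python3 w.py w4
```

```text
[ 433.33569277 -143.275145     46.68941715] [3.13596023e+00 7.40785997e-05 1.52369158e+00] cam [435.92670702 -64.84444534 215.84449412]
d [278. 248.]
c [289.  55.]
```

View pics/w4.png

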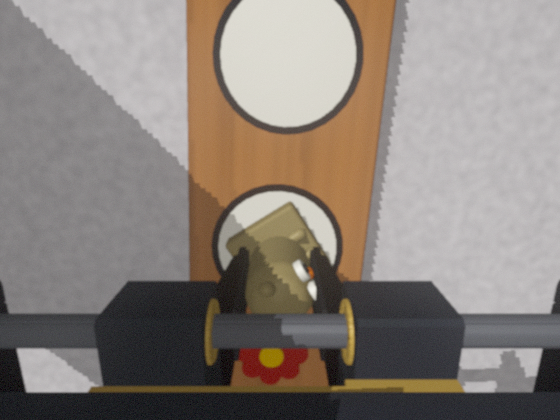

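Olive is centred over mark_d (the mark's rim centre is about (277,248)), with a gap of about 2.5 mm. I'll set it down and watch the force.

arm_command([
  [[1, 0, 0, -0.02, 0], [1, 0, 0, 0, 0], [1, 0, 0, -0.008, 0], [1, 0, 0, 0, 0], [1, 0, 0, 0, 0]],
])

```text
t: 7.38
eef_pos: [433.7, -143.4, 44.1]
tcp_rot: [3.135, 0.001, 1.524]
ft_force: [0.5, 0.2, -0.2]
opening: 0.311
```

arm_command([
  [[0.6, 0, 0, 0, 0], [0.5, 0, 0, 0, 0], [0, 0, 0, 0, 0], [0, 0, 0, 0, 0], [0, 0, 0, 0, 0], [0, 0, 0, 0, 0], [0, 0, 0, 0, 0], [0, 0, 0, 0, 0], [0, 0, 0, 0, 0], [0, 0, 0, 0, 0], [0, 0, 0, 0, 0], [0, 0, 0, 0, 0]],
])

```text
t: 8.38
eef_pos: [433.9, -143.5, 44.4]
tcp_rot: [3.134, 0.001, 1.524]
ft_force: [0.7, -0.6, -0.3]
opening: 0.998
```

arm_command([
  [[0, 0, 0, 0.1, 0], [0, 0, 0, 0.3, 0], [0, 0, 0, 0.3, 0], [0, 0, 0, 0.3, 0], [0, 0, 0, 0.3, 0], [0, 0, 0, 0.2, 0], [0, 0, 0, 0, 0], [0, 0, 0, 0, 0]],
])

```text
t: 9.05
eef_pos: [431.9, -142.6, 200.5]
tcp_rot: [3.137, -0.0, 1.524]
ft_force: [0.0, -0.1, 0.8]
opening: 1.001
```

```bash
python3 w.py w5
```

```text
[ 431.88815579 -142.58685498  200.54432567] [ 3.13723207e+00 -4.85249046e-04  1.52356682e+00] cam [434.70052748 -64.26172927 369.74426872]
d [279. 189.]
c [285.  77.]
jar [482. 269.]
olive [492. 163.]
terr [479.  11.]
```

View pics/w5.png

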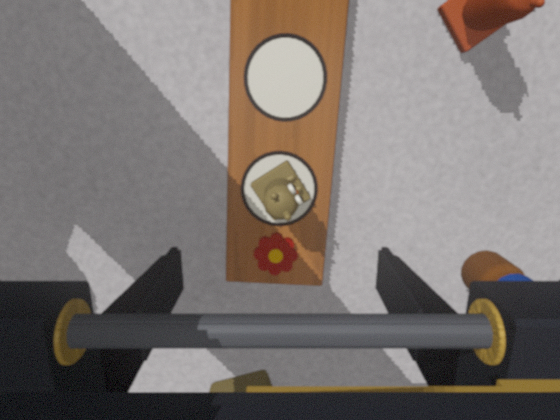

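Olive stands well centred on mark_d (plinth centre ≈(280,191), mark ≈(279,188)). Next is terracotta at (611,3).

arm_command([
  [[0, 0.2, 0.16, 0, 0], [0, 0.3, 0.24, 0, 0], [0, 0.3, 0.24, 0, 0], [0, 0.3, 0.24, 0, 0], [0, 0.3, 0.24, 0, 0], [0, 0.2, 0.18, 0, 0], [0, 0.15, 0.12, 0, 0], [0, 0, 0, 0, 0], [0, 0, 0, 0, 0], [0, 0, 0, 0, 0]],
])

```text
t: 9.93
eef_pos: [609.3, 8.1, 183.8]
tcp_rot: [-3.124, -0.003, 1.521]
ft_force: [-0.5, -0.8, 0.7]
opening: 0.998
```

```bash
python3 w.py w6
```

```text
[609.32032292   8.13912738 183.8455238 ] [-3.12399448e+00 -2.88557351e-03  1.52074726e+00] cam [616.06232059  85.86084568 353.20806308]
d [119. 343.]
c [112. 253.]
b [104. 148.]
a [94. 24.]
jar [324. 405.]
olive [315. 321.]
terr [284. 197.]
grey [275.  62.]
```

View pics/w6.png

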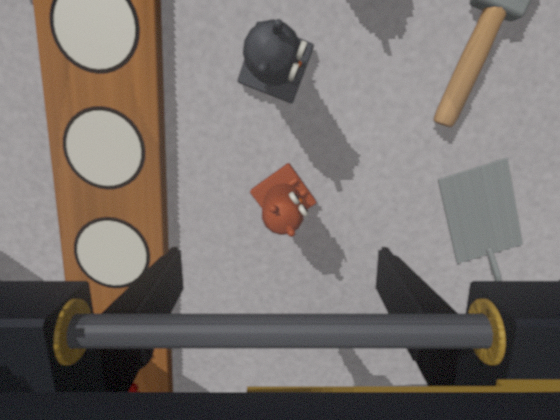

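Terracotta's plinth centre is about (283,197), against a predicted (284,197).

arm_command([
  [[0, 0.015, -0.05, -0.1, 0], [0, 0, 0, -0.2, 0], [0, 0, 0, -0.25, 0], [0, 0, 0, -0.2, 0], [0, 0, 0, -0.12, 0], [0, 0, 0, -0.05, 0], [0, 0, 0, 0, 0], [0, 0, 0, 0, 0], [0, 0, 0, 0, 0]],
])

```text
t: 10.73
eef_pos: [606.4, -5.9, 86.5]
tcp_rot: [-3.124, -0.002, 1.512]
ft_force: [0.1, 0.2, -0.4]
opening: 1.003
```

arm_command([
  [[0, 0.045, 0.085, -0.1, 0], [0, 0, 0, -0.1, 0], [0, 0, 0, 0, 0], [0, 0, 0, 0, 0]],
])

```text
t: 11.07
eef_pos: [612.5, 3.3, 66.8]
tcp_rot: [-3.129, -0.002, 1.512]
ft_force: [-0.5, -0.3, -0.3]
opening: 0.999
```

arm_command([
  [[0, -0.01, 0, -0.15, 0], [0, 0, 0, -0.1, 0], [0, 0, 0, -0.08, 0], [0, 0, 0, 0, 0], [0, 0, 0, 0, 0]],
])

```text
t: 11.48
eef_pos: [611.9, 3.9, 32.5]
tcp_rot: [-3.13, -0.002, 1.513]
ft_force: [0.4, 0.8, -0.7]
opening: 1.001
```

arm_command([
  [[0.5, 0, -0.008, 0, 0], [0.6, 0, 0, 0, 0], [0.6, 0, 0, 0, 0], [0.6, 0, 0, 0, 0], [0.6, 0, 0, 0, 0], [0.7, 0, 0, 0, 0], [1, 0, 0, 0, 0], [1, 0, 0, 0, 0], [1, 0, 0, 0, 0], [1, 0, 0, 0, 0], [1, 0, 0, 0, 0], [1, 0, 0, 0, 0]],
])

```text
t: 12.48
eef_pos: [612.7, 2.8, 34.7]
tcp_rot: [-3.132, -0.002, 1.513]
ft_force: [0.2, 0.4, 0.4]
opening: 0.349
```

arm_command([
  [[1, 0, 0, 0, 0], [1, 0, 0, 0, 0], [1, 0, 0, 0, 0]],
])

```text
t: 12.73
eef_pos: [612.8, 2.8, 34.7]
tcp_rot: [-3.132, -0.002, 1.513]
ft_force: [0.1, -0.2, 0.5]
opening: 0.354
```

arm_command([
  [[1, 0, 0, 0.06, 0], [1, 0, 0, 0.12, 0], [1, 0, 0, 0.15, 0], [1, 0, 0, 0.15, 0], [1, 0, 0, 0.12, 0], [1, 0, 0, 0, 0], [1, 0, 0, 0, 0]],
])

```text
t: 13.32
eef_pos: [612.2, 2.9, 100.6]
tcp_rot: [-3.131, -0.002, 1.513]
ft_force: [-0.5, 0.8, -2.2]
opening: 0.347
```

arm_command([
  [[1, -0.12, -0.03, 0, 0], [1, -0.22, -0.06, 0, 0], [1, -0.27, -0.07, 0, 0], [1, -0.27, -0.07, 0, 0], [1, -0.25, -0.07, 0, 0], [1, -0.22, -0.06, 0, 0], [1, -0.14, -0.04, 0, 0], [1, -0.08, -0.02, 0, 0], [1, 0, 0, 0, 0], [1, 0, 0, 0, 0], [1, 0, 0, 0, 0]],
])

```text
t: 14.23
eef_pos: [447.8, -39.5, 98.3]
tcp_rot: [-3.13, -0.003, 1.513]
ft_force: [0.1, 0.1, -0.7]
opening: 0.349
```

arm_command([
  [[1, -0.045, -0.035, -0.1, 0], [1, 0, 0, -0.15, 0], [1, 0, 0, -0.1, 0], [1, 0, 0, -0.05, 0], [1, 0, 0, 0, 0], [1, 0, 0, 0, 0], [1, 0, 0, 0, 0]],
])

```text
t: 14.82
eef_pos: [449.6, -42.6, 56.8]
tcp_rot: [-3.135, -0.002, 1.516]
ft_force: [-0.3, -0.1, -1.6]
opening: 0.349
```

```bash
python3 w.py w7
```

```text
[449.57458796 -42.56839906  56.77776478] [-3.13499004e+00 -1.76533407e-03  1.51582732e+00] cam [454.84167254  35.41158692 226.07563228]
d [263. 386.]
c [268. 243.]
b [276.  62.]
```

View pics/w7.png

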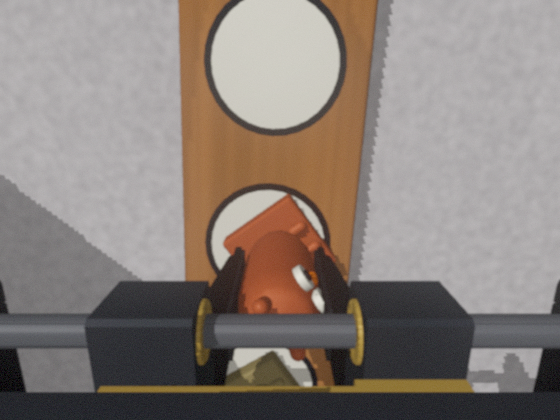

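Terracotta is about 6.5 mm to the +x side of mark_c. I'll correct that and lower it.

arm_command([
  [[1, -0.06, 0, -0.005, 0], [1, 0, 0, 0, 0], [1, 0, 0, 0, 0]],
])

```text
t: 15.12
eef_pos: [443.6, -42.5, 57.4]
tcp_rot: [-3.137, -0.001, 1.516]
ft_force: [0.2, 0.3, -0.1]
opening: 0.352
```

arm_command([
  [[1, 0, -0.005, -0.03, 0], [1, 0, 0, 0, 0], [1, 0, 0, -0.012, 0], [1, 0, 0, 0, 0], [1, 0, 0, 0, 0]],
])

```text
t: 15.53
eef_pos: [443.7, -43.2, 53.3]
tcp_rot: [-3.138, -0.001, 1.516]
ft_force: [0.2, 0.2, -1.6]
opening: 0.346
```

arm_command([
  [[1, 0, 0, -0.006, 0], [1, 0, 0, 0, 0], [0.6, 0, 0, 0, 0], [0.5, 0, 0, 0, 0], [0, 0, 0, 0, 0], [0, 0, 0, 0, 0], [0, 0, 0, 0, 0], [0, 0, 0, 0, 0], [0, 0, 0, 0, 0], [0, 0, 0, 0, 0], [0, 0, 0, 0, 0], [0, 0, 0, 0, 0]],
])

```text
t: 16.53
eef_pos: [444.2, -43.3, 53.0]
tcp_rot: [-3.139, -0.001, 1.516]
ft_force: [-0.8, 0.5, -0.9]
opening: 0.969
```

arm_command([
  [[0, 0, 0, 0, 0], [0, 0, 0, 0, 0], [0, 0, 0, 0.1, 0], [0, 0, 0, 0.3, 0], [0, 0, 0, 0.3, 0], [0, 0, 0, 0.3, 0], [0, 0, 0, 0.3, 0], [0, 0, 0, 0.2, 0], [0, 0, 0, 0, 0], [0, 0, 0, 0, 0]],
])

```text
t: 17.37
eef_pos: [442.0, -42.9, 209.2]
tcp_rot: [-3.136, -0.002, 1.516]
ft_force: [-0.1, 0.5, -1.7]
opening: 1.002
```

```bash
python3 w.py w8
```

```text
[442.01662665 -42.87009844 209.21732895] [-3.13617112e+00 -1.58454537e-03  1.51568251e+00] cam [447.09615464  35.15091934 378.5022954 ]
d [277. 281.]
c [281. 187.]
b [286.  79.]
jar [465. 345.]
olive [471. 256.]
terr [456. 128.]
```

View pics/w8.png

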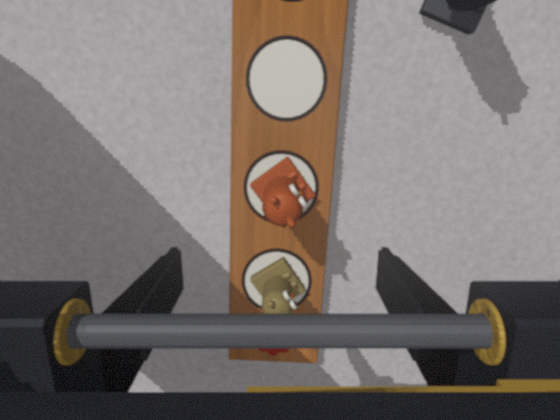

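Terracotta stands centred on mark_c. Next is grey at (608.5,120).

arm_command([
  [[0, 0.2, 0.18, 0, 0], [0, 0.28, 0.27, 0, 0], [0, 0.28, 0.27, 0, 0], [0, 0.28, 0.27, 0, 0], [0, 0.26, 0.25, 0, 0], [0, 0.2, 0.2, 0, 0], [0, 0.14, 0.13, 0, 0], [0, 0, 0, 0, 0], [0, 0, 0, 0, 0], [0, 0, 0, 0, 0]],
])

```text
t: 18.25
eef_pos: [607.6, 122.6, 191.9]
tcp_rot: [-3.114, 0.001, 1.513]
ft_force: [0.4, 0.1, 0.9]
opening: 1.005
```

```bash
python3 w.py w9
```

```text
[607.60974908 122.60175761 191.94100551] [-3.11354652e+00  6.05016241e-04  1.51305649e+00] cam [616.75588097 200.75857325 360.99028177]
c [139. 349.]
b [133. 263.]
a [126. 163.]
olive [322. 406.]
terr [294. 302.]
grey [285. 191.]
white [313.  25.]
```

View pics/w9.png

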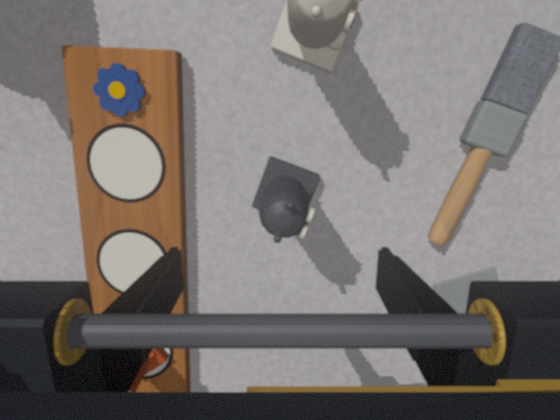

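Grey's plinth centre is about (286,192), predicted (285,191).

arm_command([
  [[0, 0.01, -0.02, -0.1, 0], [0, 0, 0, -0.2, 0], [0, 0, 0, -0.2, 0], [0, 0, 0, -0.15, 0], [0, 0, 0, -0.1, 0], [0, 0, 0, -0.05, 0], [0, 0, 0, 0, 0], [0, 0, 0, 0, 0], [0, 0, 0, 0, 0]],
])

```text
t: 19.05
eef_pos: [605.3, 113.8, 107.6]
tcp_rot: [-3.114, 0.001, 1.506]
ft_force: [1.2, 0.0, -0.1]
opening: 1.0
```

arm_command([
  [[0, 0.03, 0.06, -0.1, 0], [0, 0, 0, -0.1, 0], [0, 0, 0, 0, 0], [0, 0, 0, 0, 0]],
])

```text
t: 19.38
eef_pos: [609.7, 120.7, 87.7]
tcp_rot: [-3.118, 0.0, 1.506]
ft_force: [-0.2, 0.5, 0.5]
opening: 1.001
```

arm_command([
  [[0, -0.01, -0.005, -0.15, 0], [0, 0, 0, -0.15, 0], [0, 0, 0, -0.1, 0], [0, 0, 0, -0.04, 0], [0, 0, 0, 0, 0], [0, 0, 0, 0, 0]],
])

```text
t: 19.88
eef_pos: [609.3, 120.7, 42.6]
tcp_rot: [-3.119, 0.0, 1.507]
ft_force: [-0.1, 0.7, 0.7]
opening: 1.0
```

arm_command([
  [[0.5, -0.005, -0.005, 0.03, 0], [0.6, 0, 0, 0, 0], [0.6, 0, 0, 0, 0], [0.6, 0, 0, 0, 0], [0.6, 0, 0, 0, 0], [0.7, 0, 0, 0, 0], [1, 0, 0, 0, 0], [1, 0, 0, 0, 0], [1, 0, 0, 0, 0], [1, 0, 0, 0, 0], [1, 0, 0, 0, 0], [1, 0, 0, 0, 0]],
])

```text
t: 20.88
eef_pos: [609.7, 120.3, 48.9]
tcp_rot: [-3.123, -0.0, 1.507]
ft_force: [-0.9, 0.0, 0.7]
opening: 0.406
```

arm_command([
  [[1, 0, 0, 0, 0], [1, 0, 0, 0, 0], [1, 0, 0, 0, 0]],
])

```text
t: 21.13
eef_pos: [609.7, 120.3, 48.9]
tcp_rot: [-3.123, -0.0, 1.507]
ft_force: [-0.3, 1.0, 1.1]
opening: 0.404
```

arm_command([
  [[1, 0, 0, 0.06, 0], [1, 0, 0, 0.12, 0], [1, 0, 0, 0.15, 0], [1, 0, 0, 0.15, 0], [1, 0, 0, 0.12, 0], [1, 0, 0, 0, 0], [1, 0, 0, 0, 0]],
])

```text
t: 21.72
eef_pos: [608.7, 120.2, 113.8]
tcp_rot: [-3.121, -0.0, 1.507]
ft_force: [0.6, 0.4, -3.1]
opening: 0.406
```

arm_command([
  [[1, -0.12, -0.05, 0, 0], [1, -0.22, -0.09, 0, 0], [1, -0.25, -0.1, 0, 0], [1, -0.25, -0.1, 0, 0], [1, -0.25, -0.1, 0, 0], [1, -0.2, -0.08, 0, 0], [1, -0.14, -0.06, 0, 0], [1, -0.09, -0.04, 0, 0], [1, 0, 0, 0, 0], [1, 0, 0, 0, 0], [1, 0, 0, 0, 0]],
])

```text
t: 22.63
eef_pos: [447.7, 56.4, 110.5]
tcp_rot: [-3.116, -0.0, 1.508]
ft_force: [-0.4, 0.8, -2.5]
opening: 0.41
```

arm_command([
  [[1, 0.03, 0, -0.1, 0], [1, 0, 0, -0.13, 0], [1, 0, 0, -0.1, 0], [1, 0, 0, -0.05, 0], [1, 0, 0, 0, 0], [1, 0, 0, 0, 0], [1, 0, 0, 0, 0]],
])

```text
t: 23.22
eef_pos: [455.7, 57.7, 67.9]
tcp_rot: [-3.119, -0.0, 1.509]
ft_force: [-0.9, 0.0, -3.2]
opening: 0.406
```

```bash
python3 w.py w10
```

```text
[455.66804605  57.67376157  67.86909385] [-3.11879359e+00 -3.28395809e-04  1.50911205e+00] cam [464.22171909 135.68994048 237.01418082]
c [271. 374.]
b [277. 238.]
a [283.  64.]
terr [523. 299.]
grey [543. 115.]
```

View pics/w10.png

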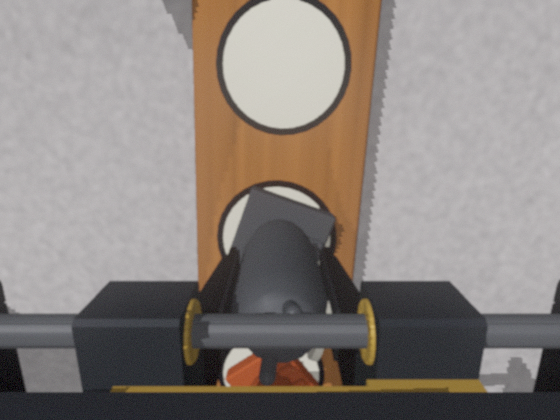

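Grey is over mark_b, off by about (+2.7, +1.7) mm and 1 mm up. I'll make a small correction, then set it down and release.

arm_command([
  [[1, -0.025, -0.015, 0.005, 0], [1, 0, 0, 0, 0], [1, 0, 0, 0, 0]],
])

```text
t: 23.52
eef_pos: [453.5, 56.1, 69.5]
tcp_rot: [-3.121, -0.0, 1.509]
ft_force: [-0.6, -0.2, -3.5]
opening: 0.403
```

arm_command([
  [[1, 0, 0, -0.02, 0], [1, 0, 0, 0, 0], [1, 0, 0, -0.008, 0], [1, 0, 0, 0, 0], [1, 0, 0, 0, 0]],
])

```text
t: 23.93
eef_pos: [453.8, 56.0, 67.1]
tcp_rot: [-3.123, -0.0, 1.509]
ft_force: [0.4, 1.0, -2.9]
opening: 0.41
```

arm_command([
  [[1, 0, 0, -0.006, 0], [1, 0, 0, 0, 0], [0.55, 0, 0, 0, 0], [0.45, 0, 0, 0, 0], [0, 0, 0, 0, 0], [0, 0, 0, 0, 0], [0, 0, 0, 0, 0], [0, 0, 0, 0, 0], [0, 0, 0, 0, 0], [0, 0, 0, 0, 0], [0, 0, 0, 0, 0], [0, 0, 0, 0, 0]],
])

```text
t: 24.93
eef_pos: [454.4, 56.0, 67.3]
tcp_rot: [-3.124, -0.001, 1.509]
ft_force: [-0.4, 0.7, 0.4]
opening: 0.986
```

arm_command([
  [[0, 0, 0, 0, 0], [0, 0, 0, 0, 0], [0, 0, 0, 0.1, 0], [0, 0, 0, 0.3, 0], [0, 0, 0, 0.3, 0], [0, 0, 0, 0.3, 0], [0, 0, 0, 0.3, 0], [0, 0, 0, 0.2, 0], [0, 0, 0, 0, 0], [0, 0, 0, 0, 0]],
])

```text
t: 25.77
eef_pos: [452.2, 56.0, 223.5]
tcp_rot: [-3.121, -0.0, 1.509]
ft_force: [-0.1, 0.2, 0.1]
opening: 0.998
```

```bash
python3 w.py w11
```

```text
[452.19366978  55.97325429 223.48174635] [-3.12110049e+00 -4.36931663e-04  1.50890484e+00] cam [460.37086033 133.99349783 392.64382295]
d [277. 353.]
c [280. 273.]
b [284. 183.]
a [288.  78.]
jar [451. 407.]
olive [453. 332.]
terr [437. 223.]
grey [441. 108.]
```

View pics/w11.png

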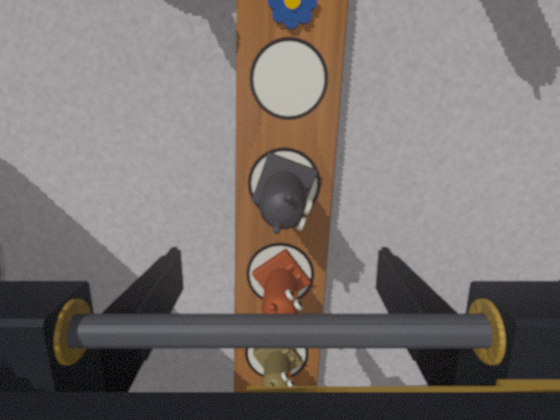

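Grey is centred on mark_b. Next is white at (639,262).

arm_command([
  [[0, 0.16, 0.18, 0, 0], [0, 0.26, 0.28, 0, 0], [0, 0.26, 0.29, 0, 0], [0, 0.26, 0.29, 0, 0], [0, 0.26, 0.29, 0, 0], [0, 0.26, 0.29, 0, 0], [0, 0.2, 0.22, 0, 0], [0, 0.13, 0.14, 0, 0], [0, 0, 0, 0, 0], [0, 0, 0, 0, 0], [0, 0, 0, 0, 0]],
])

```text
t: 26.73
eef_pos: [632.8, 263.7, 202.4]
tcp_rot: [-3.096, 0.008, 1.507]
ft_force: [0.2, -0.2, 0.8]
opening: 0.999
```

```bash
python3 w.py w12
```

```text
[632.77519122 263.65300034 202.42946896] [-3.09612456  0.00755935  1.50669037] cam [645.44809163 342.73614118 370.82035287]
b [141. 373.]
a [134. 294.]
terr [282. 404.]
grey [273. 316.]
white [294. 186.]
```

View pics/w12.png

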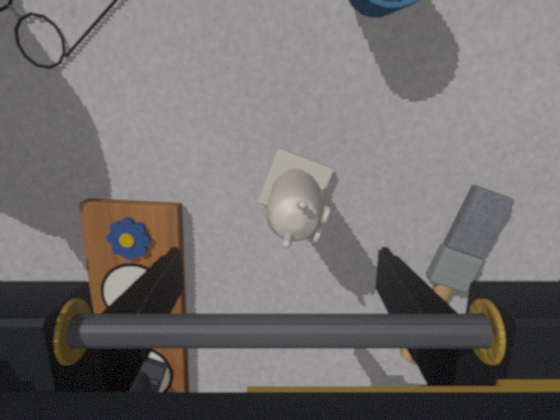

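White's plinth centre is about (297,186), predicted (294,186), so I'll aim for x≈641.

arm_command([
  [[0, 0.08, 0.01, -0.05, 0], [0, 0, 0, -0.1, 0], [0, 0, 0, -0.1, 0], [0, 0, 0, -0.05, 0], [0, 0, 0, 0, 0], [0, 0, 0, 0, 0], [0, 0, 0, 0, 0]],
])

```text
t: 27.37
eef_pos: [639.9, 261.0, 168.9]
tcp_rot: [-3.094, 0.009, 1.503]
ft_force: [-0.2, 1.0, -0.3]
opening: 0.997
```

arm_command([
  [[0, 0.01, 0.02, -0.15, 0], [0, 0, 0, -0.2, 0], [0, 0, 0, -0.2, 0], [0, 0, 0, -0.12, 0], [0, 0, 0, -0.06, 0], [0, 0, 0, 0, 0], [0, 0, 0, 0, 0], [0, 0, 0, 0, 0]],
])

```text
t: 28.03
eef_pos: [642.7, 263.7, 98.1]
tcp_rot: [-3.102, 0.006, 1.503]
ft_force: [1.0, 0.2, 0.4]
opening: 1.002
```

arm_command([
  [[0, -0.02, -0.015, -0.12, 0], [0, 0, 0, -0.1, 0], [0, 0, 0, -0.07, 0], [0, 0, 0, -0.05, 0], [0, 0, 0, 0, 0], [0, 0, 0, 0, 0]],
])

```text
t: 28.53
eef_pos: [641.1, 262.2, 62.7]
tcp_rot: [-3.105, 0.005, 1.503]
ft_force: [-0.9, -0.3, 0.5]
opening: 0.999
```

arm_command([
  [[0.5, 0, 0, 0, 0], [0.5, 0, 0, 0, 0], [0.5, 0, 0, 0, 0], [0.5, 0, 0, 0, 0], [0.5, 0, 0, 0, 0], [0.6, 0, 0, 0, 0], [1, 0, 0, 0, 0], [1, 0, 0, 0, 0], [1, 0, 0, 0, 0], [1, 0, 0, 0, 0], [1, 0, 0, 0, 0], [1, 0, 0, 0, 0]],
])

```text
t: 29.53
eef_pos: [641.5, 262.3, 64.0]
tcp_rot: [-3.106, 0.004, 1.503]
ft_force: [-1.4, 0.2, -0.5]
opening: 0.46
```

arm_command([
  [[1, 0, 0, 0, 0], [1, 0, 0, 0, 0], [1, 0, 0, 0, 0]],
])

```text
t: 29.78
eef_pos: [641.5, 262.3, 64.1]
tcp_rot: [-3.106, 0.004, 1.503]
ft_force: [-0.8, 0.1, 0.0]
opening: 0.46
```

arm_command([
  [[1, 0, 0, 0.06, 0], [1, 0, 0, 0.12, 0], [1, 0, 0, 0.15, 0], [1, 0, 0, 0.15, 0], [1, 0, 0, 0.12, 0], [1, 0, 0, 0.05, 0], [1, 0, 0, 0, 0], [1, 0, 0, 0, 0]],
])

```text
t: 30.45
eef_pos: [640.2, 261.9, 133.5]
tcp_rot: [-3.103, 0.005, 1.503]
ft_force: [-0.7, -0.3, -5.1]
opening: 0.457
```

arm_command([
  [[1, -0.12, -0.07, 0, 0], [1, -0.2, -0.12, 0, 0], [1, -0.25, -0.15, 0, 0], [1, -0.25, -0.15, 0, 0], [1, -0.25, -0.15, 0, 0], [1, -0.24, -0.15, 0, 0], [1, -0.2, -0.12, 0, 0], [1, -0.12, -0.07, 0, 0], [1, -0.07, -0.04, 0, 0], [1, 0, 0, 0, 0], [1, 0, 0, 0, 0], [1, 0, 0, 0, 0]],
])

```text
t: 31.45
eef_pos: [460.1, 155.9, 127.4]
tcp_rot: [-3.096, 0.007, 1.504]
ft_force: [0.3, 0.3, -4.0]
opening: 0.46
```

arm_command([
  [[1, 0.02, 0, -0.08, 0], [1, 0, 0, -0.12, 0], [1, 0, 0, -0.1, 0], [1, 0, 0, -0.05, 0], [1, 0, 0, 0, 0], [1, 0, 0, 0, 0], [1, 0, 0, 0, 0]],
])

```text
t: 32.03
eef_pos: [467.1, 158.1, 88.3]
tcp_rot: [-3.098, 0.006, 1.505]
ft_force: [-0.1, -0.3, -4.5]
opening: 0.458
```

```bash
python3 w.py w13
```

```text
[467.14672228 158.05165347  88.2939081 ] [-3.09845277  0.00613759  1.50487398] cam [479.55252852 236.89737309 256.8153354 ]
b [273. 356.]
a [278. 228.]
terr [482. 403.]
grey [493. 264.]
```

View pics/w13.png

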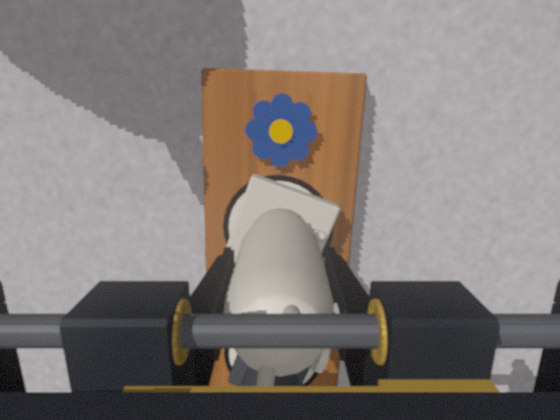

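White is over mark_a, off by about (+4, +2) mm and 6 mm up. Correcting, then lowering.

arm_command([
  [[1, -0.038, -0.02, -0.01, 0], [1, 0, 0, 0, 0], [1, 0, 0, 0, 0]],
])

```text
t: 32.33
eef_pos: [463.5, 156.0, 88.2]
tcp_rot: [-3.1, 0.006, 1.505]
ft_force: [-0.2, -0.9, -4.2]
opening: 0.457
```

arm_command([
  [[1, 0, 0, -0.03, 0], [1, 0, 0, 0, 0], [1, 0, 0, 0, 0], [1, 0, 0, 0, 0]],
])

```text
t: 32.67
eef_pos: [463.6, 155.9, 85.6]
tcp_rot: [-3.102, 0.005, 1.505]
ft_force: [-0.4, 0.1, -4.3]
opening: 0.459
```

arm_command([
  [[1, 0, 0, -0.025, 0], [1, 0, 0, 0, 0], [1, 0, 0, -0.012, 0], [1, 0, 0, 0, 0], [1, 0, 0, 0, 0]],
])

```text
t: 33.08
eef_pos: [463.9, 156.0, 82.2]
tcp_rot: [-3.102, 0.005, 1.505]
ft_force: [-0.9, -0.4, -3.1]
opening: 0.462
```

arm_command([
  [[1, 0, 0, -0.006, 0], [1, 0, 0, 0, 0], [0.5, 0, 0, 0, 0], [0.4, 0, 0, 0, 0], [0, 0, 0, 0, 0], [0, 0, 0, 0, 0], [0, 0, 0, 0, 0], [0, 0, 0, 0, 0], [0, 0, 0, 0, 0], [0, 0, 0, 0, 0], [0, 0, 0, 0, 0], [0, 0, 0, 0, 0]],
])

```text
t: 34.08
eef_pos: [464.7, 156.1, 82.3]
tcp_rot: [-3.105, 0.005, 1.505]
ft_force: [0.5, 0.0, 0.5]
opening: 0.992
```

arm_command([
  [[0, 0, 0, 0, 0], [0, 0, 0, 0, 0], [0, 0, 0, 0.1, 0], [0, 0, 0, 0.3, 0], [0, 0, 0, 0.3, 0], [0, 0, 0, 0.3, 0], [0, 0, 0, 0.3, 0], [0, 0, 0, 0.2, 0], [0, 0, 0, 0, 0], [0, 0, 0, 0, 0]],
])

```text
t: 34.92
eef_pos: [462.2, 155.7, 243.5]
tcp_rot: [-3.104, 0.005, 1.505]
ft_force: [-0.2, -0.4, -0.5]
opening: 1.001
```

```bash
python3 w.py w14
```

```text
[462.22197679 155.65059528 243.52088897] [-3.10386539  0.00486665  1.50485631] cam [473.69719689 234.34190935 412.18025704]
d [278. 408.]
c [281. 341.]
b [284. 265.]
a [288. 178.]
olive [438. 391.]
terr [422. 299.]
grey [424. 202.]
white [462.  59.]
```

View pics/w14.png

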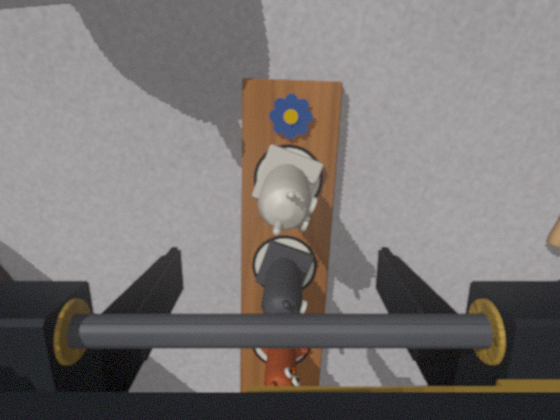

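White stands on mark_a. I'll move the arm clear and check with the fixed cameras.

arm_command([
  [[0, 0.2, 0.2, 0.05, 0], [0, 0.25, 0.25, 0.05, 0], [0, 0.25, 0.25, 0.05, 0], [0, 0.25, 0.25, 0.05, 0], [0, 0.25, 0.25, 0, 0], [0, 0.2, 0.2, 0, 0], [0, 0.1, 0.1, 0, 0], [0, 0, 0, 0, 0], [0, 0, 0, 0, 0], [0, 0, 0, 0, 0]],
])

```text
t: 35.8
eef_pos: [613.2, 311.2, 250.4]
tcp_rot: [-3.084, 0.013, 1.503]
ft_force: [0.4, -0.2, 0.1]
opening: 1.001
```

```bash
python3 - <<'E'
from cell import env
from h import *
for n in("scene","top"):
    c=env.read_camera(n);cv2.imwrite(f"pics/{n}9.png",c["frame"][:,:,::-1]);pickle.dump(c,open(n+"9.pkl","wb"))
    f=c["frame"][:,:,::-1]
    if n=="top": cr=f[220:320,140:450];cr=cv2.resize(cr,(775,250),interpolation=cv2.INTER_CUBIC)
    else: cr=f[120:250,130:385];cr=cv2.resize(cr,(765,390),interpolation=cv2.INTER_CUBIC)
    cv2.imwrite(f"pics/{n}9c.png",cr)
    ff=c["frame"].astype(int);m=((ff[:,:,2]>90)&(ff[:,:,0]<50)&(ff[:,:,1]<80)).astype(np.uint8)
    k,l,st,ce=cv2.connectedComponentsWithStats(m);print(n,[ce[i].round(1) for i in range(1,k) if st[i][4]>150])
E
```

```text
scene [array([180.8, 298.3])]
top [array([435.8, 149.9]), array([159.9, 257.5])]
```

View pics/scene9c.png

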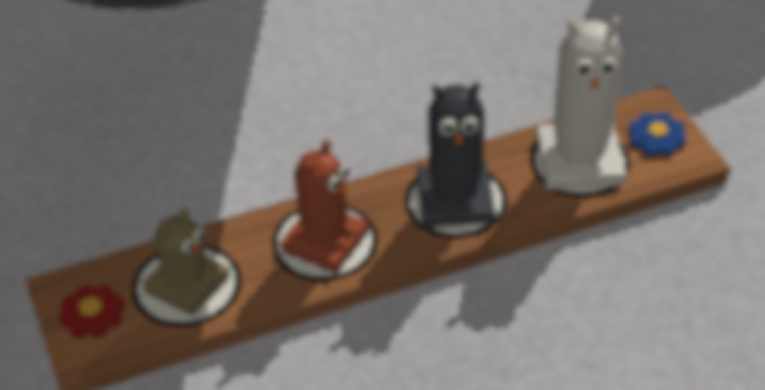

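View pics/top9c.png

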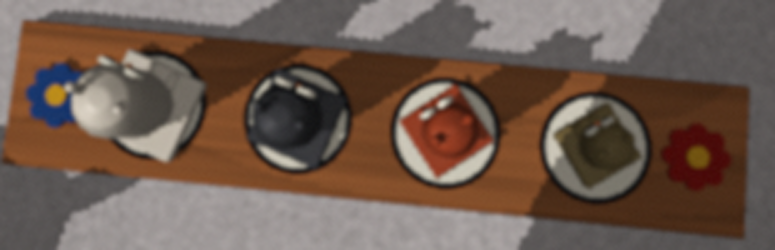

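The owls are all upright and in order. The jar-lid centroid has shifted a few pixels, though, so I need to see whether that's shadow or real movement.

```bash
python3 - <<'E'
from h import *
d=pickle.load(open("c0.pkl","rb"));n={k:pickle.load(open(k+"9.pkl","rb")) for k in("top","scene")}
r=[]
for k,(x,y) in {"top":(395,115),"scene":(140,270)}.items():
    r.append(np.hstack([cv2.resize(q[k]["frame"][y:y+70,x:x+90,::-1],(360,280),interpolation=cv2.INTER_CUBIC) for q in(d,n)]))
cv2.imwrite("pics/jar.png",np.vstack(r))
f=n["top"]["frame"][:,:,::-1]
cv2.imwrite("pics/wh.png",cv2.resize(f[225:305,145:285],(770,440),interpolation=cv2.INTER_CUBIC))
E
```

```text
(no output)
```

View pics/jar.png

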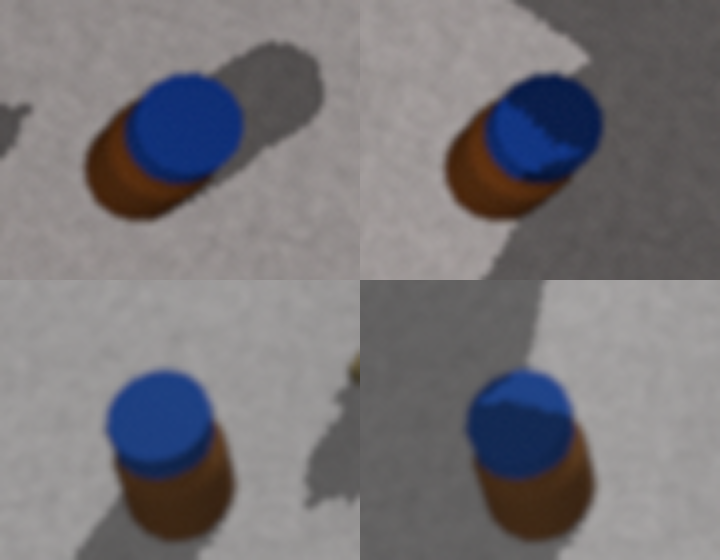

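View pics/wh.png

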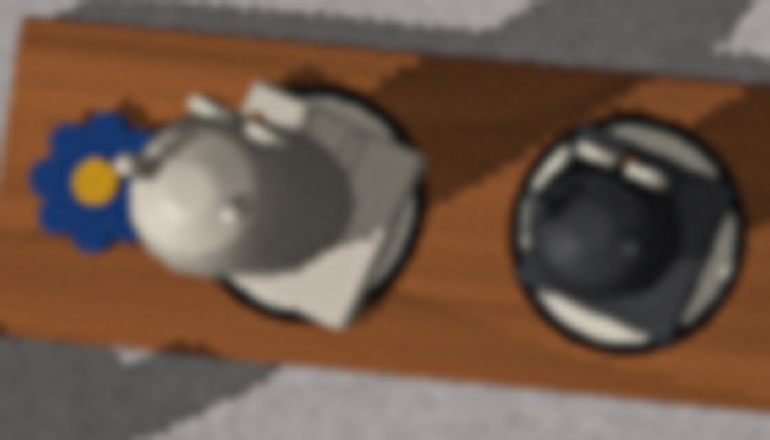

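The jar hasn't moved; only its shading changed. White's plinth is centred within about 2 mm: corners (260,85) and (345,330) give a centre of (302,207), against the mark's ≈(307,203). Handing in.

```bash
python3 -c "
from cell import env
print(env.state()['t'],env.job_done())"
```

```text
the job is handed in; nothing more can be done
35.9 None
```

All four owls stand upright on their marks in height order, and I handed the job in at 35.9 s of the 102 s allowed. The red flower is at the −y end, so olive is on mark_d, terracotta on mark_c, grey on mark_b and white on mark_a.

- **Placement:** the last pictures show each owl released and upright. The centre offsets I could judge by eye were about 2–3 mm, against 14 mm allowed. The arm was well clear of everything.
- **Jar:** its outline did not move between the first and last pictures. My colour-based check showed a shift of a few pixels, but that was only the arm's shadow falling across the lid.
- **Disagreements:** heights measured from the two fixed cameras came out up to about 8 mm low (marks at 14.5 mm instead of 18, plinth tops at 7–11 mm instead of 12, jar lid at 62 mm instead of 70). I put the lowest values down to calibration and my hand-picked corners, and used the stated heights for setting down. The tool also tilted by up to about 0.05 rad during the moves. I could not correct that with these commands, and the owls show no visible lean from it.

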